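# Pack the surgical instrument tray for the steriliser

## Task

Pack the steel instrument tray for the steriliser: lay the extraction forceps, the cartridge syringe, the dental handpiece and the block of burs each into the silicone holder that is shaped for it, the way its outline shows, seated flat on the pad between the fins. Set them down without dropping them and keep the bur block upright. The scissors and the felt pen do not belong to the set: leave them where they lie.

Things in the scene. Friction and masses are not known exactly. Their poses are not given: they have to be found in the camera images.
- forceps: Steel extraction forceps, 136x43, 9 thick, 140 g, flat on the worktop. Origin: middle of its underside; x runs from the spread handles (42 wide at x = -40) to the closed jaws (tip x = +68). Outline tapers: 29 wide at x = +10, 14 at +31, 21 at +52. Centre of mass x = -3. Grasp across y at x = +10.
- syringe: Metal cartridge syringe, 131x46x14, 85 g, flat on the worktop. Origin: underside, below the axis; +x points to the needle end. Barrel 14 mm thick from x = -11 to +66, flat finger flange 46 wide (y), 3 thick at x = -12, plunger and thumb ring from there back to x = -65. Centre of mass x = +19. Plunger does not move.
- handpiece: Dental handpiece, 121 long, smooth metal grip 15 thick, small angled head at the end, 48 g, flat on the worktop. Origin: middle of its underside; +x points to the head; grip from x = -60 to +38, then a neck 8 thick and the head. Centre of mass x = -8. The felt pen is its look-alike.
- bur_block: Drilled plastic block with small burs standing in it, 28 (x) x 58 (y), block 16 high, burs up to 34, 70 g. Origin: centre of its underside, z up. Stands on the worktop, grasp across its 28 mm width (x). It goes, like the others, into the steel tray (180x250, rim 20 high) whose four holders lie side by side, 58 mm apart, in any order.
- scissors: Fine steel scissors, 115x51x5, with two finger rings; look-alike of the forceps; do not belong, stay where they are. Origin: middle of the underside; +x to the points, rings at -x.
- felt_pen: Felt pen, 124 long, 13 thick, with a cap; look-alike of the handpiece; does not belong, stays where it is. Origin: middle of the underside, x along it.
- forceps_holder: Clip-in silicone holder fixed in the tray: grey pad 166 (x) x 56, 3 thick, origin at the centre of its underside, 3 mm over the worktop; the thing's outline is inlaid dark; 12 mm fins lean outward: two 25 apart at x = 27 to 45 for the jaws, two 52 apart at x = -36 to -54 for the handles. Forceps lie with jaws to +x, origin at x = -12. No fins between x = -35 and +26: room for fingers.
- syringe_holder: Clip-in silicone holder fixed in the tray: grey pad 166 (x) x 48, 3 thick, origin at the centre of its underside, 3 mm over the worktop; the thing's outline is inlaid dark; 12 mm fins lean outward: two 18 apart at x = 22 to 50 for the barrel; two cross stops 24 apart in y at x = -35: the finger flange lies ahead of them, plunger between. Needle end to +x, origin at x = -12. None from -34 to +21.
- handpiece_holder: Clip-in silicone holder fixed in the tray: grey pad 166 (x) x 48, 3 thick, origin at the centre of its underside, 3 mm over the worktop; the thing's outline is inlaid dark; 12 mm fins lean outward: two pairs, 19 apart, at x = 26 to 48 and x = -26 to -48, none between. Handpiece lies along x, either way round, origin within 20 mm of the pad's centre (at +8, head to +x, by the outline).
- bur_holder: Clip-in silicone holder fixed in the tray: grey pad 166 (x) x 48, 3 thick, origin at the centre of its underside, 3 mm over the worktop; the thing's outline is inlaid dark; 12 mm fins lean outward: a pocket 62 (x) x 33 (y) of an end fin at either end and four short side fins at x = 18 to 26 and -18 to -26. The block stands in the middle, 58 mm side along x, either way round.
There are look-alikes about, which are no part of the job. Leave any pink look-alike of the handpiece alone. There is more than one size of the bur_block; the one meant has the size given above.

How it is judged:
By the outcome, as a careful person would: the job done as asked, in the order asked, and still so for the second after the job is handed in, with the robot touching nothing.
It also fails if it takes over 90 s, if anything falls off the work surface, if the arm or the gripper's body presses on something with over 40 N, if the wrist force passes 120 N, or if a joint passes its speed limit or range.

## Robot

A 6-joint arm with a two-finger parallel gripper is mounted at the origin on a cart in front of the work surface, level with it; the furniture and walls round the work are solid. World frame = base frame: x ahead of the robot, y to its left, z up, the work surface at z = 0. Lengths are in mm, angles in degrees, forces in N, time in s.
With the tool pointing down it reaches from about 350 to 850 mm from the base axis. Payload 8.1 kg.
Tool frame: the origin (TCP) lies at the very end of the fingers, on their centre line; the grasp point (between the pads) lies r.tcp_to_grasp behind it (r.tcp_to_grasp is the distance from the TCP to the grasp point, in mm); z points along the fingers, y is the line along which they close (so a half turn about z gives the same grasp; the last joint's range is limited). The gripper opens to 85 mm and grips with 20 to 120 N. Pads are 22 mm wide; open, the fingers measure 114 mm over their backs; the gripper's body (76 mm by 85 mm) begins 54 mm behind the grasp point. The pads swing forward as they close: fully open they stand 13 mm farther back than shut.
Start: joints at [-81.727, 7.471, 85.268, -0, 87.261, -4.893], TCP at [136.69, -584.227, 231.292] pointing down, gripper open.
Joint ranges: [-169.43, 169.43], [-51.17, 129.36], [1.28, 143.12], [-76.62, 256.62], [0, 156.53], [-152.29, 152.29]. Speed limits (degrees/s): [136.94, 136.94, 159.86, 180, 180, 180].

## Interface

Orientations are given as [roll, pitch, yaw] about the fixed x, y, z axes, in that order (R = Rz(yaw) Ry(pitch) Rx(roll)).
In Python, from bench import sense, viewer, order, r gives the robot as it stands.
- The arm moves only by the tool carry_out, never from a script. Its argument "increments" is one flat list of numbers, 7 for each row, row after row: the shift along the tool's x, y, z as a fraction of full scale, then the turn, a rotation vector about the tool's x, y, z as a fraction of full scale, then the opening, from -1 (shut) to 1 (fully open). A call has exactly 10 rows; each row is the pose to reach, as a shift and turn from the pose commanded when the call began, along the tool's axes at that moment, turning the shorter way round; what a row does not reach only later rows make up. Full scale, the value 1, is 400 mm for a shift and 2 pi rad for a turn. A row lasts 1/8 s, in which the tool goes at most 62.5 mm and 10.7 degrees, less where a joint would pass 70% of its speed; a pose out of reach is approached as far as the arm can. A call with a number of a shift or a turn outside -1 to 1 is refused whole. A call with a gripper value outside its range is refused whole. The fingers move at their own pace and stop on an object; "force" is the grip in N (left out, the last holds). Time passes only in rows, so rows that repeat a pose let the fingers close, or fill a call up. It gives the time, the measured TCP pose, the force, the opening and the grip force at its end, in the units of the state.
- sense(): the state, without advancing time (a new reading comes with each control period).
- viewer.snapshot(name): name is "side" or "top"; returns the picture (400x640x3 uint8, red, green, blue); there is no depth.
- viewer.get_calibration(name): a dict with "fx", "fy", "cx", "cy" (pixels), "R" (3x3) and "t" (3): a world point X has camera coordinates R X + t. Camera axes: x right, y down, z forward; pixel columns grow to the right and rows downward; lengths in mm; the calibration is good to about 2 mm. A picture is of the moment at which its call begins. get_calibration takes no time and is no camera call.
- order.hand_in(): hands the job in; it is judged then, once.
The state is a dict: "time": time; "joint_pos": joint angles; "qd": joint speeds; "joint_efforts": joint torques, N m; "tool_pos": TCP position; "tcp_rot": TCP orientation; "ft_force": force on the tool from outside, world axes, zero at the start; "wrist_torque": the same for the moment, N m; "finger_gap": finger opening in mm; "grip_force": force on a finger pad.
Only numpy, scipy, OpenCV 4.12 (cv2) and the standard library are available. Lean on these libraries where they do the work, as an engineer would, in place of code of your own. Each camera call takes 0.05 s, during which the arm holds its last target. There are 200 camera calls.

## Working session

There is one attempt and no reset: what is moved stays moved. The work goes in short steps, Python scripts to look and compute and a tool call to move; the robot and the scene stay as the last step left them, time stands still between calls to the robot, and variables do not carry over. Pictures are saved under pics/ and viewed, at most 14 in all, crops included, and the job is handed in when it is done.

Besides the shell and the picture viewer there is one more tool, called after ">>>" as a command line: name --argument value ..., lists and objects as JSON in quotes. carry_out: Moves the arm, as the interface text tells. Its arguments: {"type":"object","properties":{"increments":{"type":"array"},"force":{"type":"number"}},"required":["increments"]}

```bash
mkdir -p pics; ls; python3 - <<'E'
from bench import sense, viewer, order, r
import cv2
for n in("top","side"):
    im=viewer.snapshot(n); cv2.imwrite(f"pics/{n}0.png",im[:,:,::-1]); c=viewer.get_calibration(n)
    print(n,c)
print(sense(), r.tcp_to_grasp)
E
```

```text
pics
top {'fx': 421.04718169754574, 'fy': 421.04718169754574, 'cx': 318.872438559471, 'cy': 197.71886235977595, 'R': array([[ 0.00443717, -0.99990144, -0.01331965],
       [-0.99290201, -0.00282222, -0.11890182],
       [ 0.11885251,  0.0137527 , -0.99281667]]), 't': array([ 19.37126042, 583.9745743 , 959.64497405])}
side {'fx': 383.713275347695, 'fy': 383.713275347695, 'cx': 312.34837608073263, 'cy': 201.92987090851116, 'R': array([[-0.99725604, -0.07060319, -0.02226141],
       [-0.01890284,  0.53359643, -0.84552796],
       [ 0.07157558, -0.84278707, -0.53346686]]), 't': array([585.03397738,  37.33125738, 860.25023043])}
{'time': 0.1, 'joint_pos': array([-8.17265661e+01,  7.51249836e+00,  8.53245518e+01,  3.44161326e-04,
        8.72635435e+01, -4.89430077e+00]), 'qd': array([-0.05526339, -0.04763038, -0.1834764 , -0.06968693,  0.02861967,
        0.00957052]), 'joint_efforts': array([ 1.77937971e-03, -5.70949960e+01, -5.01940084e+01, -2.19191897e-04,
        8.10107013e-03, -4.33766047e-06]), 'tool_pos': array([ 136.61767885, -583.70527533,  230.31695944]), 'tcp_rot': array([-1.79899803e+02, -8.92490641e-03,  1.31677101e+01]), 'ft_force': array([-1.28339968,  0.39273793, -0.0661641 ]), 'wrist_torque': array([-0.02938241, -0.00620338,  0.07376031]), 'grip_force': 0.0, 'finger_gap': 85.24456177824057} 18.700000000000003
```

View pics/top0.png

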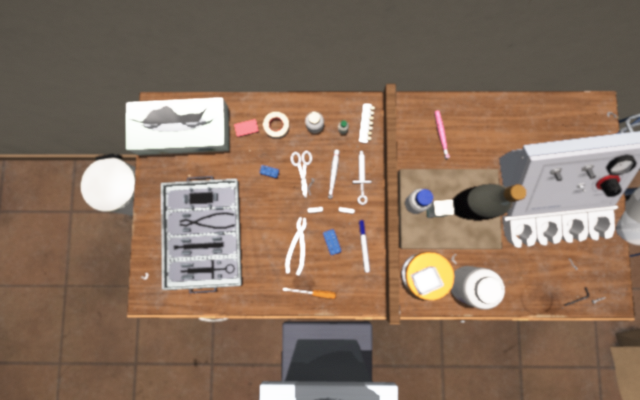

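View pics/side0.png

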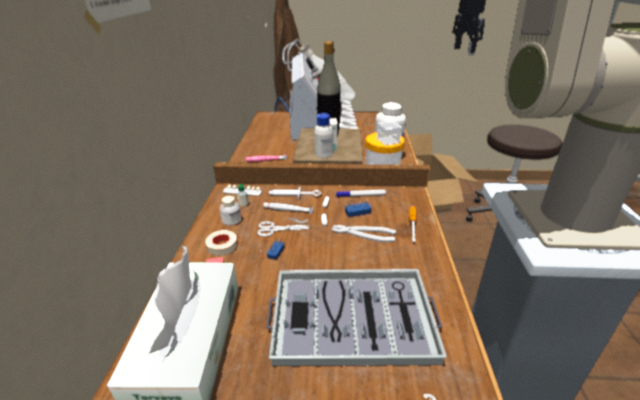

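The top view shows the tray at (162-240, 180-290). Forceps-like shapes are at (297,246) and (302,172, with rings: the scissors). Syringe is at (362,178), a white rod at (334,172), a pen with blue cap at (364,246), and a pink rod at (442,134). Blue blocks are at (332,241), large, and (270,172), small. Next I'll enlarge to confirm.

```bash
cat > h.py <<'E'
from bench import sense, viewer, order, r
import cv2, numpy as np
def cal(n):
    c=viewer.get_calibration(n); return c
def ray(n,uv):
    c=cal(n); uv=np.atleast_2d(uv).astype(float)
    d=np.c_[(uv[:,0]-c['cx'])/c['fx'],(uv[:,1]-c['cy'])/c['fy'],np.ones(len(uv))]@c['R']
    return -c['R'].T@c['t'], d
def toz(n,uv,z):
    o,d=ray(n,uv); return (o+d*((z-o[2])/d[:,2])[:,None])[:,:2]
def proj(n,X):
    c=cal(n); p=np.atleast_2d(X)@c['R'].T+c['t']
    return np.c_[c['fx']*p[:,0]/p[:,2]+c['cx'],c['fy']*p[:,1]/p[:,2]+c['cy']]
def tri(a,b):
    (o1,d1),(o2,d2)=ray('top',a),ray('side',b); out=[]
    for u,v in zip(d1,d2):
        s=np.linalg.lstsq(np.c_[u,-v],o2-o1,rcond=None)[0]; p,q=o1+s[0]*u,o2+s[1]*v
        out.append(np.r_[(p+q)/2,np.linalg.norm(p-q)])
    return np.array(out)
def grab(n,k=8):
    return np.mean([viewer.snapshot(n).astype(float) for _ in range(k)],0).astype(np.uint8)[:,:,::-1].copy()
E
python3 - <<'E'
from h import *
t=grab('top',4); s=grab('side',4); cv2.imwrite('t.png',t); cv2.imwrite('s.png',s)
big=lambda im,x0,x1,y0,y1,k: cv2.resize(im[y0:y1,x0:x1],None,fx=k,fy=k,interpolation=cv2.INTER_CUBIC)
cv2.imwrite('pics/c1.png',big(t,260,380,140,280,4)); cv2.imwrite('pics/c2.png',big(t,155,250,174,296,4.8))
cv2.imwrite('pics/c3.png',big(s,220,450,180,370,3.1))
print(toz('top',[[162,180],[240,180],[162,290],[240,290]],20).round())
E
```

```text
[[628. 402.]
 [628. 212.]
 [366. 389.]
 [367. 206.]]
```

View pics/c1.png

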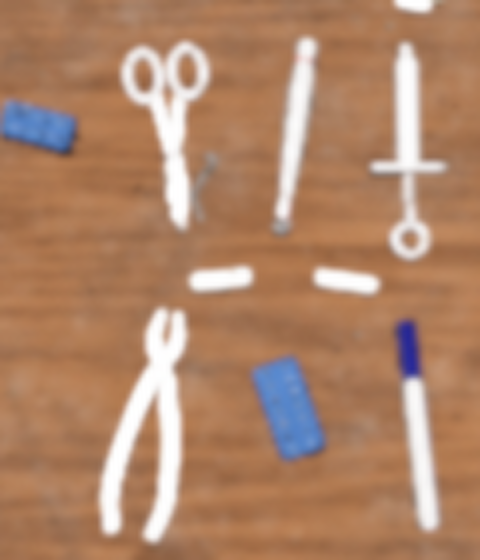

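View pics/c2.png

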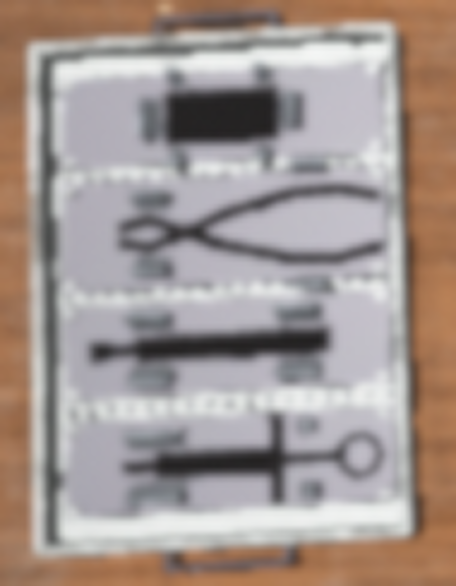

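View pics/c3.png

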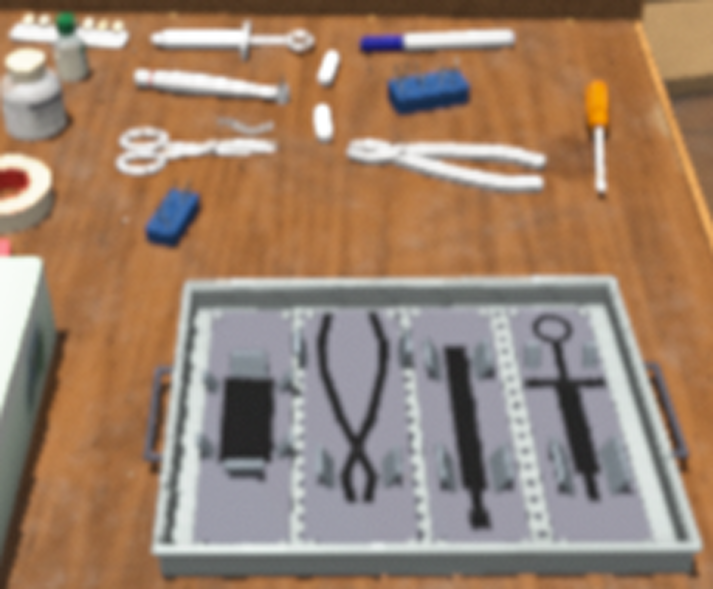

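Naming the candidates:
- **Forceps:** (297,246), two handles and pliers jaws toward image-up. (302,172) has finger rings, so it's the scissors and stays.
- **Handpiece:** (334,172), white with a small head at the lower end. The pen (364,246, blue cap) and the pink rod (442,134) stay.
- **Bur block:** (332,241) looks about 58x28, and (270,172) is the small one. Sizes get checked next.
- **Holders, top to bottom in the image:** bur (201,198), forceps (207,222), handpiece (197,246), syringe (207,271). Their +x points image-left, which is world +y.

```bash
cat > m.py <<'E'
from h import *
K=4
def blobs(im,f,box,amin,thr=None):
    x0,x1,y0,y1=box
    c=cv2.resize(im[y0:y1,x0:x1],None,fx=K,fy=K,interpolation=cv2.INTER_CUBIC)
    hsv=cv2.cvtColor(c,cv2.COLOR_BGR2HSV).astype(int); m=f(hsv).astype(np.uint8)*255
    cs,_=cv2.findContours(m,cv2.RETR_EXTERNAL,cv2.CHAIN_APPROX_NONE); out=[]
    for q in cs:
        if cv2.contourArea(q)<amin*K*K: continue
        mm=np.zeros_like(m); cv2.drawContours(mm,[q],-1,255,-1); mm&=m
        yx=np.argwhere(mm)[:,::-1]; out.append((yx+.5)/K-.5+[x0,y0])
    return out
def desc(P):   # metric points -> centroid, axis angle, extents about centroid along/across axis
    rect=cv2.minAreaRect(P.astype(np.float32)); c=P.mean(0)
    w,V=np.linalg.eigh(np.cov((P-c).T)); a=V[:,1]; a=a*np.sign(a[np.argmax(abs(a))]); n=np.array([-a[1],a[0]])
    L=(P-c)@a; W=(P-c)@n
    return c.round(1),'ang',round(np.degrees(np.arctan2(a[1],a[0])),1),'L',L.min().round(1),L.max().round(1),'W',W.min().round(1),W.max().round(1)
white=lambda h:(h[:,:,2]>190)&(h[:,:,1]<70)
blue=lambda h:(h[:,:,0]>95)&(h[:,:,0]<130)&(h[:,:,1]>110)&(h[:,:,2]>60)
dark=lambda h:(h[:,:,2]<85)
E
python3 - <<'E'
from m import *
t=cv2.imread('t.png'); s=cv2.imread('s.png')
T={'w':blobs(t,white,(280,378,140,285),30),'b':blobs(t,blue,(255,378,150,260),40),'d':blobs(t,dark,(170,238,186,286),20)}
S={'w':blobs(s,white,(255,400,180,245),20),'b':blobs(s,blue,(255,380,195,265),20),'d':blobs(s,dark,(282,428,278,352),15)}
zz={'w':5,'b':16,'d':6}
for k in T:
    for b in T[k]: print('top',k,b.mean(0).round(1),len(b)//16,*desc(toz('top',b,zz[k])))
    for b in S[k]: print('side',k,b.mean(0).round(1),len(b)//16,*desc(toz('side',b,zz[k])))
    for i,b in enumerate(T[k]):   # pair by nearest projection
        p=proj('side',np.r_[toz('top',b.mean(0),zz[k])[0],zz[k]])[0]
        if S[k]:
            j=min(S[k],key=lambda q:np.linalg.norm(q.mean(0)-p))
            print('tri',k,b.mean(0).round(0),tri([b.mean(0)],[j.mean(0)])[0].round(1))
E
```

```text
top w [364.8 253.2] 202 [454.2 -88.6] ang 6.2 L -45.7 45.7 W -7.1 7.4
top w [297.1 246.4] 618 [469.6  73.8] ang -9.5 L -66.8 72.5 W -23.9 23.9
top w [346.1 209.8] 83 [558.2 -44.3] ang 81.6 L -20.7 20.3 W -6.6 6.9
top w [314.7 209.2] 83 [559.4  32. ] ang 95.7 L -20.0 19.8 W -6.9 6.7
top w [361.6 177.7] 337 [637.2 -82.4] ang 0.8 L -65.1 68.7 W -21.8 22.8
top w [301.9 168.1] 421 [660.7  63.9] ang 6.6 L -71.2 44.9 W -27.9 27.4
top w [333.4 170.7] 226 [654.5 -13.4] ang -7.9 L -59.9 55.2 W -7.5 7.3
side w [365.  230.9] 436 [467.6  71.8] ang -10.3 L -64.5 72.4 W -25.0 23.2
side w [277.6 227.5] 304 [658.8  67.2] ang 6.4 L -67.0 44.3 W -28.4 27.7
side w [323.7 218.6] 58 [558.5  28.8] ang 95.3 L -22.4 20.8 W -6.9 7.0
side w [285.1 205.9] 194 [653.9 -21. ] ang -10.6 L -60.0 56.7 W -12.1 10.3
side w [325.4 200.8] 46 [557.8 -47.4] ang 81.4 L -23.7 23.5 W -6.2 6.6
side w [367.5 191.5] 142 [453.3 -95.6] ang 6.8 L -45.6 45.1 W -10.8 10.1
side w [292.9 191.5] 221 [642.8 -89.2] ang -0.4 L -70.6 63.2 W -24.0 15.5
side w [257.4 191.1] 41 [734.1 -88.2] ang 98.7 L -23.1 19.1 W -7.6 8.9
tri w [365. 253.] [
[... 826 characters left out ...]
42e+02 4.700e+00 4.000e-01]
top d [201. 270.] 124 [412.5 303. ] ang 92.9 L -32.1 44.7 W -19.2 17.4
top d [201.1 245.5] 172 [470.6 305. ] ang 93.2 L -51.5 65.2 W -5.5 5.9
top d [200.8 197.7] 223 [586.6 310. ] ang 93.3 L -28.4 28.8 W -12.6 12.8
side d [299.3 314.8] 405 [586.2 310.9] ang 94.2 L -28.9 27.8 W -13.5 13.7
side d [370.2 318.9] 361 [469.8 312.5] ang 93.4 L -58.9 59.7 W -5.9 6.5
side d [405.  315.3] 290 [412.3 302.6] ang 93.6 L -57.3 50.0 W -21.0 20.3
side d [334.2 312.2] 275 [528.6 301.1] ang 93.4 L -71.3 58.7 W -19.3 19.8
tri d [201. 270.] [4.123e+02 3.031e+02 5.600e+00 3.000e-01]
tri d [201. 246.] [469.8 307.3  -1.6   1.7]
tri d [201. 198.] [5.865e+02 3.103e+02 4.900e+00 4.000e-01]
```

```bash
cat > go.py <<'E'
# usage: plan(start, [(x,y,z,yaw),...]) prints the row (6 numbers) from each pose to the next, and the commanded pose it truly gives
import numpy as np
def row(a,b):
    y=np.radians(a[3]); d=np.array(b[:3])-a[:3]
    t=[d[0]*np.cos(y)+d[1]*np.sin(y), d[0]*np.sin(y)-d[1]*np.cos(y), -d[2]]
    dy=(b[3]-a[3]+180)%360-180
    return [round(v/400,4) for v in t]+[0,0,round(-dy/360,4)]
def plan(a,ps):
    for b in ps:
        print(b,row(a,b)); a=b
E
python3 -c "
from go import *
plan((136.69,-584.227,231.292,13.168),[(320,-240,240,0),(482.3,71.7,100,-9.5),(482.3,71.7,3,-9.5)])"
```

```text
(320, -240, 240, 0) [np.float64(0.6423), np.float64(-0.7335), np.float64(-0.0218), 0, 0, 0.0366]
(482.3, 71.7, 100, -9.5) [np.float64(0.4058), np.float64(-0.7792), np.float64(0.35), 0, 0, 0.0264]
(482.3, 71.7, 3, -9.5) [np.float64(0.0), np.float64(-0.0), np.float64(0.2425), 0, 0, -0.0]
```

>>> carry_out --increments '[0.6423, -0.7335, -0.0218, 0, 0, 0.0366, 0.41, 0.6423, -0.7335, -0.0218, 0, 0, 0.0366, 0.41, 0.6423, -0.7335, -0.0218, 0, 0, 0.0366, 0.41, 0.6423, -0.7335, -0.0218, 0, 0, 0.0366, 0.41, 0.6423, -0.7335, -0.0218, 0, 0, 0.0366, 0.41, 0.6423, -0.7335, -0.0218, 0, 0, 0.0366, 0.41, 0.6423, -0.7335, -0.0218, 0, 0, 0.0366, 0.41, 0.6423, -0.7335, -0.0218, 0, 0, 0.0366, 0.41, 0.6423, -0.7335, -0.0218, 0, 0, 0.0366, 0.41, 0.6423, -0.7335, -0.0218, 0, 0, 0.0366, 0.41]'

```text
time: 1.75
tool_pos: [319.4, -241.1, 239.9]
tcp_rot: [-180.0, 0.0, -0.1]
ft_force: [0.6, 0.3, 0.2]
finger_gap: 60.3
grip_force: 0.0
```

>>> carry_out --increments '[0.4058, -0.7792, 0.35, 0, 0, 0.0264, 0.41, 0.4058, -0.7792, 0.35, 0, 0, 0.0264, 0.41, 0.4058, -0.7792, 0.35, 0, 0, 0.0264, 0.41, 0.4058, -0.7792, 0.35, 0, 0, 0.0264, 0.41, 0.4058, -0.7792, 0.35, 0, 0, 0.0264, 0.41, 0.4058, -0.7792, 0.35, 0, 0, 0.0264, 0.41, 0.4058, -0.7792, 0.35, 0, 0, 0.0264, 0.41, 0.4058, -0.7792, 0.35, 0, 0, 0.0264, 0.41, 0.4058, -0.7792, 0.35, 0, 0, 0.0264, 0.41, 0.4058, -0.7792, 0.35, 0, 0, 0.0264, 0.41]'

```text
time: 3.0
tool_pos: [482.8, 70.2, 100.9]
tcp_rot: [-180.0, -0.1, -9.6]
ft_force: [1.0, 0.6, -0.7]
finger_gap: 60.1
grip_force: 0.0
```

>>> carry_out --increments '[0.12, 0, 0.12, 0, 0, 0, 0.41, 0, 0, 0.19, 0, 0, 0, 0.41, 0, 0, 0.23, 0, 0, 0, 0.41, 0, 0, 0.245, 0, 0, 0, 0.41, 0, 0, 0.245, 0, 0, 0, 0.41, 0, 0, 0.245, 0, 0, 0, 0.41, 0, 0, 0.245, 0, 0, 0, -1, 0, 0, 0.245, 0, 0, 0, -1, 0, 0, 0.245, 0, 0, 0, -1, 0, 0, 0.245, 0, 0, 0, -1]' --force 45

```text
time: 4.25
tool_pos: [483.3, 71.7, 3.2]
tcp_rot: [-180.0, -0.1, -9.5]
ft_force: [-1.5, 0.4, 7.9]
finger_gap: 26.9
grip_force: 42.9
```

```bash
python3 -c "
from go import *
plan((482.3,71.7,2,-9.5),[(482.3,71.7,82,-9.5),(528.8,304.8,82,93.3),(528.8,304.8,20,93.3)])"
```

```text
(482.3, 71.7, 82, -9.5) [np.float64(0.0), np.float64(-0.0), np.float64(-0.2), 0, 0, -0.0]
(528.8, 304.8, 82, 93.3) [np.float64(0.0185), np.float64(-0.5939), np.float64(-0.0), 0, 0, -0.2856]
(528.8, 304.8, 20, 93.3) [np.float64(0.0), np.float64(0.0), np.float64(0.155), 0, 0, -0.0]
```

>>> carry_out --increments '[0, 0, -0.03, 0, 0, 0, -1, 0, 0, -0.07, 0, 0, 0, -1, 0, 0, -0.12, 0, 0, 0, -1, 0, 0, -0.17, 0, 0, 0, -1, 0, 0, -0.2, 0, 0, 0, -1, 0, 0, -0.2, 0, 0, 0, -1, 0, 0, -0.2, 0, 0, 0, -1, 0, 0, -0.2, 0, 0, 0, -1, 0, 0, -0.2, 0, 0, 0, -1, 0, 0, -0.2, 0, 0, 0, -1]'

```text
time: 5.5
tool_pos: [482.2, 71.6, 81.6]
tcp_rot: [180.0, 0.0, -9.5]
ft_force: [0.5, 0.0, -1.0]
finger_gap: 26.6
grip_force: 43.7
```

>>> carry_out --increments '[0.002, -0.06, 0, 0, 0, -0.0286, -1, 0.004, -0.12, 0, 0, 0, -0.0571, -1, 0.006, -0.18, 0, 0, 0, -0.0857, -1, 0.008, -0.24, 0, 0, 0, -0.1142, -1, 0.01, -0.3, 0, 0, 0, -0.1428, -1, 0.012, -0.36, 0, 0, 0, -0.1714, -1, 0.014, -0.42, 0, 0, 0, -0.1999, -1, 0.016, -0.48, 0, 0, 0, -0.2285, -1, 0.0185, -0.54, 0, 0, 0, -0.257, -1, 0.0185, -0.5939, 0, 0, 0, -0.2856, -1]'

```text
time: 6.75
tool_pos: [529.0, 305.5, 81.7]
tcp_rot: [-180.0, 0.0, 93.7]
ft_force: [-0.4, -0.2, -1.0]
finger_gap: 26.7
grip_force: 43.7
```

```bash
python3 - <<'E'
from m import *
s=sense(); print(s['tool_pos'].round(1),s['tcp_rot'].round(1),s['ft_force'].round(1),s['wrist_torque'].round(2))
a=grab('top',2); b=grab('side',2); cv2.imwrite('t1.png',a); cv2.imwrite('s1.png',b)
big=lambda im,x0,x1,y0,y1,k: cv2.resize(im[y0:y1,x0:x1],None,fx=k,fy=k,interpolation=cv2.INTER_CUBIC)
cv2.imwrite('pics/f1.png',np.vstack([big(a,140,260,150,250,3),big(b,270,440,250,330,360/170)])); 
E
```

```text
[529.  305.5  81.7] [-180.     0.    93.7] [-0.4 -0.2 -1. ] [-0.02 -0.01 -0.04]
```

View pics/f1.png

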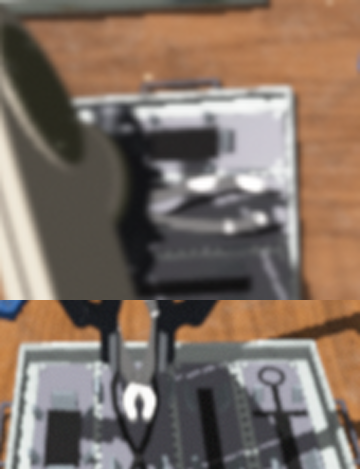

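```bash
python3 - <<'E'
from m import *
print(toz('side',[[335.2,306.7]],83),toz('top',[[229.5,212],[230,225]],83))
a=cv2.imread('t1.png');b=cv2.imread('s1.png')
for x in blobs(a,lambda h:(h[:,:,2]>140)&(h[:,:,1]<60),(190,236,206,232),8): P=toz('top',x,83); print('top',len(x)//16,P.min(0),P.max(0),P.mean(0))
for x in blobs(b,white,(320,350,280,315),8): P=toz('side',x,83); print('side',len(x)//16,P.min(0),P.max(0),P.mean(0))
E
```

```text
[[526.41893845 361.23718755]] [[545.29577601 221.31506353]
 [516.14056439 219.32600249]]
top 18 [511.27068294 244.81975069] [520.7746414  257.18423213] [515.89755604 250.95829441]
top 20 [517.50129268 222.55258721] [527.01902099 235.58403428] [522.27013235 229.04178944]
top 25 [510.32229451 207.10829115] [530.45516527 217.18814115] [523.27031665 211.24601908]
top 35 [525.6274587  287.69393369] [539.15915116 308.37646301] [532.72870002 298.25234225]
top 261 [537.7422131  207.87856397] [559.71494248 302.74442824] [551.01225989 249.2949817 ]
side 161 [515.88790417 326.24856142] [537.84927241 359.49357432] [527.0357034  342.20000288]
```

>>> carry_out --increments '[0.0058, 0, 0, 0, 0, 0, -1, 0.0058, 0, 0.05, 0, 0, 0, -1, 0.0058, 0, 0.1, 0, 0, 0, -1, 0.0058, 0, 0.14, 0, 0, 0, -1, 0.0058, 0, 0.16, 0, 0, 0, -1, 0.0058, 0, 0.17, 0, 0, 0, -1, 0.0058, 0, 0.175, 0, 0, 0, -1, 0.0058, 0, 0.178, 0, 0, 0, -1, 0.0058, 0, 0.181, 0, 0, 0, -1, 0.0058, 0, 0.181, 0, 0, 0, -1]'

```text
time: 8.2
tool_pos: [529.0, 307.1, 9.9]
tcp_rot: [180.0, -0.0, 93.3]
ft_force: [0.2, -0.2, -0.7]
finger_gap: 26.3
grip_force: 44.1
```

>>> carry_out --increments '[0, 0, 0.001, 0, 0, 0, -1, 0, 0, 0.002, 0, 0, 0, -1, 0, 0, 0.003, 0, 0, 0, -1, 0, 0, 0.0035, 0, 0, 0, -1, 0, 0, 0.004, 0, 0, 0, -1, 0, 0, 0.004, 0, 0, 0, -1, 0, 0, 0.004, 0, 0, 0, -1, 0, 0, 0.004, 0, 0, 0, -1, 0, 0, 0.004, 0, 0, 0, -1, 0, 0, 0.004, 0, 0, 0, -1]'

```text
time: 9.45
tool_pos: [529.1, 307.2, 9.3]
tcp_rot: [180.0, -0.0, 93.3]
ft_force: [-4.0, -1.8, 10.1]
finger_gap: 26.5
grip_force: 45.4
```

>>> carry_out --increments '[0, 0, 0, 0, 0, 0, -0.25, 0, 0, 0, 0, 0, 0, -0.1, 0, 0, 0, 0, 0, 0, 0.0, 0, 0, 0, 0, 0, 0, 0.0, 0, 0, -0.02, 0, 0, 0, 0.0, 0, 0, -0.08, 0, 0, 0, 0.0, 0, 0, -0.16, 0, 0, 0, 0.0, 0, 0, -0.28, 0, 0, 0, 0, 0, 0, -0.36, 0, 0, 0, 0, 0, 0, -0.36, 0, 0, 0, 0]'

```text
time: 10.7
tool_pos: [531.2, 308.2, 157.0]
tcp_rot: [179.6, -0.2, 93.3]
ft_force: [-0.2, 0.8, -0.2]
finger_gap: 42.7
grip_force: 0.0
```

```bash
python3 -c "
from go import *
plan((528.7,307.1,152,93.3),[(653.5,-81.9,90,0.8),(653.5,-81.9,4,0.8),(653.5,-81.9,84,0.8),(412.7,303.1,84,93.3)])"
```

```text
(653.5, -81.9, 90, 0.8) [np.float64(-0.9888), np.float64(0.2555), np.float64(0.155), 0, 0, 0.2569]
(653.5, -81.9, 4, 0.8) [np.float64(0.0), np.float64(0.0), np.float64(0.215), 0, 0, -0.0]
(653.5, -81.9, 84, 0.8) [np.float64(0.0), np.float64(0.0), np.float64(-0.2), 0, 0, -0.0]
(412.7, 303.1, 84, 93.3) [np.float64(-0.5885), np.float64(-0.9708), np.float64(-0.0), 0, 0, -0.2569]
```

>>> carry_out --increments '[-0.1, 0.0255, 0, 0, 0, 0.0257, 0, -0.2, 0.051, 0, 0, 0, 0.0514, 0, -0.3, 0.077, 0.03, 0, 0, 0.0771, 0, -0.4, 0.102, 0.05, 0, 0, 0.1028, 0, -0.5, 0.128, 0.07, 0, 0, 0.1285, 0, -0.6, 0.153, 0.09, 0, 0, 0.1541, 0, -0.7, 0.18, 0.11, 0, 0, 0.1798, 0, -0.82, 0.21, 0.13, 0, 0, 0.2055, 0, -0.92, 0.24, 0.145, 0, 0, 0.2312, 0, -0.9888, 0.2555, 0.155, 0, 0, 0.2569, 0]'

```text
time: 11.95
tool_pos: [653.1, -83.9, 88.4]
tcp_rot: [-180.0, 0.1, 0.4]
ft_force: [0.0, 0.5, 0.7]
finger_gap: 42.6
grip_force: 0.0
```

```bash
python3 - <<'E'
from m import *
s=sense(); print(s['tool_pos'].round(1),s['tcp_rot'].round(1))
a=grab('top',2); b=grab('side',2); cv2.imwrite('t2.png',a); cv2.imwrite('s2.png',b)
big=lambda im,x0,x1,y0,y1,k: cv2.resize(im[y0:y1,x0:x1],None,fx=k,fy=k,interpolation=cv2.INTER_CUBIC)
cv2.imwrite('pics/f2.png',np.hstack([big(a,158,248,176,296,4.8),big(b,230,340,190,330,576/140)[:, :340]])); 
E
```

```text
[653.1 -83.9  88.4] [-1.8e+02  1.0e-01  4.0e-01]
```

View pics/f2.png

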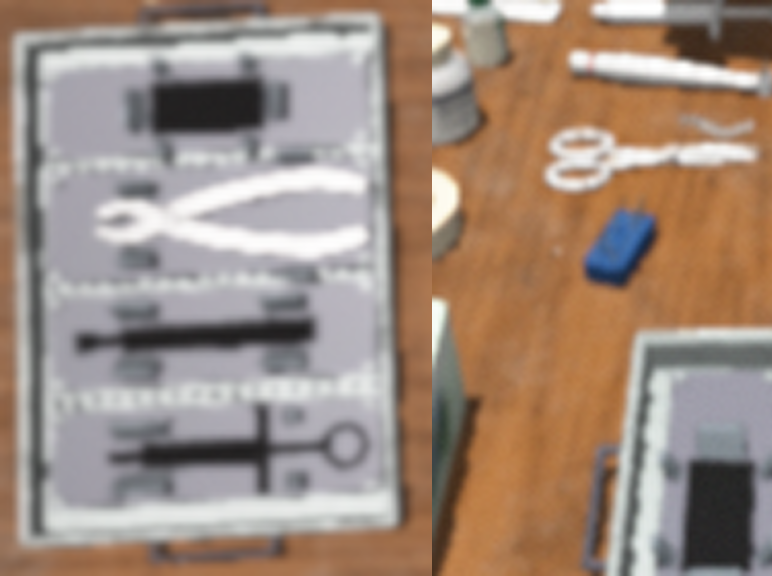

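The forceps lie on their outline between the fins. Now the syringe.

>>> carry_out --increments '[0, 0, 0.06, 0, 0, 0, 0, 0, 0, 0.14, 0, 0, 0, 0, 0, 0, 0.19, 0, 0, 0, 0, 0, 0, 0.215, 0, 0, 0, 0, 0, 0, 0.2175, 0, 0, 0, 0, 0, 0, 0.2175, 0, 0, 0, -1, 0, 0, 0.2175, 0, 0, 0, -1, 0, 0, 0.2175, 0, 0, 0, -1, 0, 0, 0.2175, 0, 0, 0, -1, 0, 0, 0.2175, 0, 0, 0, -1]' --force 40

```text
time: 13.4
tool_pos: [654.8, -82.2, 4.6]
tcp_rot: [180.0, -0.1, 0.8]
ft_force: [-1.1, -0.5, 6.2]
finger_gap: 11.9
grip_force: 39.8
```

>>> carry_out --increments '[0, 0, -0.03, 0, 0, 0, -1, 0, 0, -0.07, 0, 0, 0, -1, 0, 0, -0.12, 0, 0, 0, -1, 0, 0, -0.17, 0, 0, 0, -1, 0, 0, -0.2, 0, 0, 0, -1, 0, 0, -0.2, 0, 0, 0, -1, 0, 0, -0.2, 0, 0, 0, -1, 0, 0, -0.2, 0, 0, 0, -1, 0, 0, -0.2, 0, 0, 0, -1, 0, 0, -0.2, 0, 0, 0, -1]'

```text
time: 14.65
tool_pos: [653.4, -81.9, 82.6]
tcp_rot: [-180.0, 0.0, 0.8]
ft_force: [-0.2, -0.5, -0.2]
finger_gap: 11.7
grip_force: 39.4
```

```bash
python3 -c "
from go import *
plan((653.5,-81.9,83,0.8),[(412.7,303.1,83,93.3)])"
```

```text
(412.7, 303.1, 83, 93.3) [np.float64(-0.5885), np.float64(-0.9708), np.float64(-0.0), 0, 0, -0.2569]
```

>>> carry_out --increments '[-0.06, -0.097, 0, 0, 0, -0.0257, -1, -0.12, -0.194, 0, 0, 0, -0.0514, -1, -0.18, -0.291, 0, 0, 0, -0.0771, -1, -0.24, -0.388, 0, 0, 0, -0.1028, -1, -0.3, -0.485, 0, 0, 0, -0.1285, -1, -0.36, -0.59, 0, 0, 0, -0.1541, -1, -0.42, -0.7, 0, 0, 0, -0.1798, -1, -0.49, -0.81, 0, 0, 0, -0.2066, -1, -0.55, -0.91, 0, 0, 0, -0.2334, -1, -0.5885, -0.9708, 0, 0, 0, -0.2569, -1]'

```text
time: 15.9
tool_pos: [411.5, 304.7, 83.2]
tcp_rot: [180.0, -0.0, 93.7]
ft_force: [0.9, 1.2, -1.7]
finger_gap: 11.3
grip_force: 39.3
```

```bash
python3 - <<'E'
from m import *
a=grab('top',2); b=grab('side',2); cv2.imwrite('t3.png',a); cv2.imwrite('s3.png',b)
s=sense(); print(s['tool_pos'].round(1),s['tcp_rot'].round(1),s['finger_gap'])
big=lambda im,x0,x1,y0,y1,k: cv2.resize(im[y0:y1,x0:x1],None,fx=k,fy=k,interpolation=cv2.INTER_CUBIC)
cv2.imwrite('pics/f3.png',np.hstack([big(a,150,250,176,306,4),big(b,350,450,230,360,4)]))
print(proj('top',[[412.7,303,85],[414,225,85]]),proj('side',[[412.7,303,85],[410,370,85]]))
E
```

```text
[412.6 303.1  83.1] [180.    0.   93.3] 11.332893481392913
[[190.58204356 271.74646902]
 [225.8609013  271.33375238]] [[410.17307718 279.66511717]
 [419.11489742 313.74003784]]
```

View pics/f3.png

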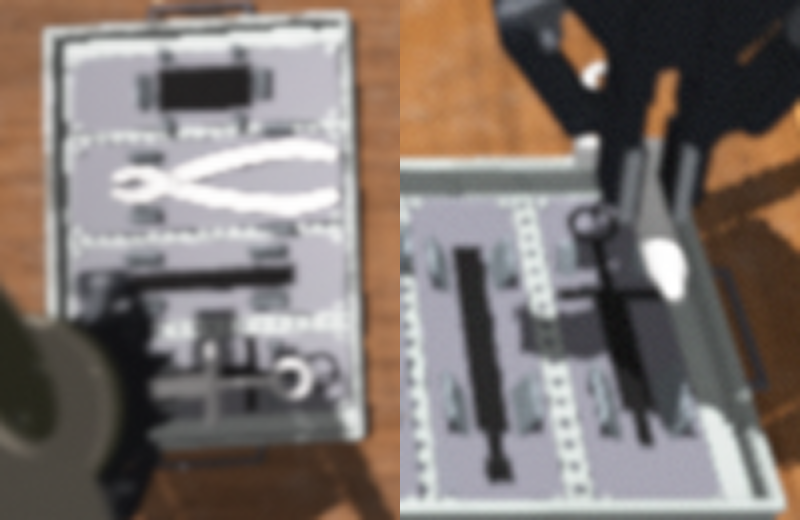

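```bash
python3 - <<'E'
from m import *
a=cv2.imread('t3.png');b=cv2.imread('s3.png')
print('flange',toz('top',[[203,270],[203,261],[203,279.7]],85))
for x in blobs(a,lambda h:(h[:,:,2]>170)&(h[:,:,1]<60),(214,233,262,278),8): P=toz('top',x,85); print('ring',len(x)//16,P.min(0),P.max(0),P.mean(0))
for x in blobs(b,white,(405,428,284,310),8): P=toz('side',x,85); print('tip',len(x)//16,P.min(0),P.max(0),P.mean(0))
r0=[223.5,270.5]; q=tri([r0],[[(595-400)/4+350,75/4+230]]); print('ring tri',q)
E
```

```text
flange [[416.64052377 275.65670813]
 [436.27393381 276.38884315]
 [395.59045677 274.8717456 ]]
ring 37 [406.82909278 220.69512619] [427.49531891 240.22158114] [419.09393608 228.50871375]
ring 13 [431.39744302 211.11115339] [435.22353492 229.4975342 ] [433.65672211 219.84478266]
tip 108 [402.20935864 323.27613532] [415.9225539  352.39834263] [409.03569957 336.66265971]
ring tri [[418.61028011 229.70288883  85.67574498   5.6178682 ]]
```

>>> carry_out --increments '[0, 0, 0.03, 0, 0, 0.0033, -1, 0, 0, 0.08, 0, 0, 0.0033, -1, 0, 0, 0.12, 0, 0, 0.0033, -1, 0, 0, 0.15, 0, 0, 0.0033, -1, 0, 0, 0.165, 0, 0, 0.0033, -1, 0, 0, 0.172, 0, 0, 0.0033, -1, 0, 0, 0.176, 0, 0, 0.0033, -1, 0, 0, 0.1785, 0, 0, 0.0033, -1, 0, 0, 0.181, 0, 0, 0.0033, -1, 0, 0, 0.181, 0, 0, 0.0033, -1]'

```text
time: 17.35
tool_pos: [412.8, 303.0, 10.7]
tcp_rot: [180.0, -0.0, 92.1]
ft_force: [0.3, -0.1, -1.0]
finger_gap: 11.6
grip_force: 39.3
```

>>> carry_out --increments '[0, 0, 0.001, 0, 0, 0, -1, 0, 0, 0.002, 0, 0, 0, -1, 0, 0, 0.003, 0, 0, 0, -1, 0, 0, 0.0035, 0, 0, 0, -1, 0, 0, 0.004, 0, 0, 0, -1, 0, 0, 0.004, 0, 0, 0, -1, 0, 0, 0.004, 0, 0, 0, -1, 0, 0, 0.004, 0, 0, 0, -1, 0, 0, 0.004, 0, 0, 0, -1, 0, 0, 0.004, 0, 0, 0, -1]'

```text
time: 18.6
tool_pos: [412.9, 303.1, 10.4]
tcp_rot: [180.0, 0.0, 92.1]
ft_force: [-6.8, -4.5, 15.6]
finger_gap: 11.5
grip_force: 40.9
```

>>> carry_out --increments '[0, 0, 0, 0, 0, 0, -0.55, 0, 0, 0, 0, 0, 0, -0.45, 0, 0, 0, 0, 0, 0, -0.35, 0, 0, 0, 0, 0, 0, -0.35, 0, 0, -0.02, 0, 0, 0, -0.35, 0, 0, -0.08, 0, 0, 0, -0.35, 0, 0, -0.16, 0, 0, 0, -0.35, 0, 0, -0.28, 0, 0, 0, -0.35, 0, 0, -0.35, 0, 0, 0, 0, 0, 0, -0.35, 0, 0, 0, 0]'

```text
time: 19.85
tool_pos: [414.6, 304.1, 152.8]
tcp_rot: [179.7, -0.2, 92.1]
ft_force: [0.5, -0.0, -0.1]
finger_gap: 42.4
grip_force: 0.0
```

```bash
python3 -c "
from go import *
plan((412.7,303.1,149,92.1),[(656.7,-13.7,89,172.1),(656.7,-13.7,5,172.1),(656.7,-13.7,85,172.1),(470.8,303.4,85,93.3)])"
```

```text
(656.7, -13.7, 89, 172.1) [np.float64(-0.8138), np.float64(0.5806), np.float64(0.15), 0, 0, -0.2222]
(656.7, -13.7, 5, 172.1) [np.float64(0.0), np.float64(0.0), np.float64(0.21), 0, 0, -0.0]
(656.7, -13.7, 85, 172.1) [np.float64(0.0), np.float64(0.0), np.float64(-0.2), 0, 0, -0.0]
(470.8, 303.4, 85, 93.3) [np.float64(0.5693), np.float64(0.7213), np.float64(-0.0), 0, 0, 0.2189]
```

>>> carry_out --increments '[-0.08, 0.058, 0, 0, 0, -0.0222, 0, -0.16, 0.116, 0, 0, 0, -0.0444, 0, -0.25, 0.18, 0.02, 0, 0, -0.0666, 0, -0.34, 0.24, 0.04, 0, 0, -0.0889, 0, -0.43, 0.31, 0.06, 0, 0, -0.1111, 0, -0.52, 0.37, 0.08, 0, 0, -0.1333, 0, -0.61, 0.44, 0.1, 0, 0, -0.1555, 0, -0.7, 0.5, 0.12, 0, 0, -0.1778, 0, -0.78, 0.56, 0.14, 0, 0, -0.2, 0, -0.8138, 0.5806, 0.15, 0, 0, -0.2222, 0]'

```text
time: 21.1
tool_pos: [656.6, -15.9, 86.7]
tcp_rot: [-180.0, -0.1, 172.3]
ft_force: [-0.1, 0.1, -0.1]
finger_gap: 42.9
grip_force: 0.0
```

```bash
python3 - <<'E'
from m import *
a=grab('top',2); b=grab('side',2); cv2.imwrite('t4.png',a)
s=sense(); print(s['tool_pos'].round(1),s['tcp_rot'].round(1),s['finger_gap'])
big=lambda im,x0,x1,y0,y1,k: cv2.resize(im[y0:y1,x0:x1],None,fx=k,fy=k,interpolation=cv2.INTER_CUBIC)
cv2.imwrite('pics/f4.png',np.hstack([big(a,158,258,176,296,4),big(b,270,350,185,281,5)]))
E
```

```text
[655.8 -13.5  87.7] [ 1.800e+02 -1.000e-01  1.719e+02] 42.680292338271606
```

View pics/f4.png

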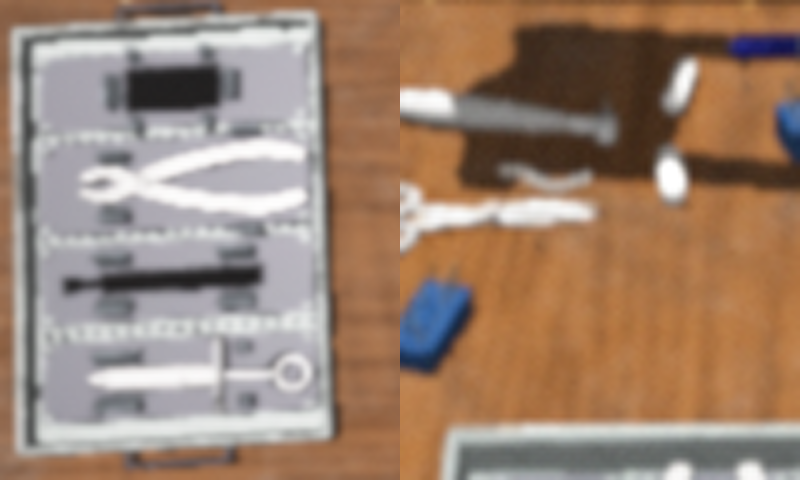

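>>> carry_out --increments '[0, 0, 0.06, 0, 0, 0, -0.2, 0, 0, 0.14, 0, 0, 0, -0.2, 0, 0, 0.19, 0, 0, 0, -0.2, 0, 0, 0.21, 0, 0, 0, -0.2, 0, 0, 0.2125, 0, 0, 0, -0.2, 0, 0, 0.2125, 0, 0, 0, -1, 0, 0, 0.2125, 0, 0, 0, -1, 0, 0, 0.2125, 0, 0, 0, -1, 0, 0, 0.2125, 0, 0, 0, -1, 0, 0, 0.2125, 0, 0, 0, -1]' --force 40

```text
time: 22.55
tool_pos: [657.9, -13.9, 5.4]
tcp_rot: [180.0, 0.1, 172.1]
ft_force: [-0.7, -0.4, 6.5]
finger_gap: 11.6
grip_force: 40.3
```

>>> carry_out --increments '[0, 0, -0.03, 0, 0, 0, -1, 0, 0, -0.07, 0, 0, 0, -1, 0, 0, -0.12, 0, 0, 0, -1, 0, 0, -0.17, 0, 0, 0, -1, 0, 0, -0.2, 0, 0, 0, -1, 0, 0, -0.2, 0, 0, 0, -1, 0, 0, -0.2, 0, 0, 0, -1, 0, 0, -0.2, 0, 0, 0, -1, 0, 0, -0.2, 0, 0, 0, -1, 0, 0, -0.2, 0, 0, 0, -1]'

```text
time: 23.8
tool_pos: [656.6, -13.7, 83.6]
tcp_rot: [-180.0, -0.0, 172.1]
ft_force: [0.5, -0.7, -1.7]
finger_gap: 12.2
grip_force: 39.5
```

>>> carry_out --increments '[0.055, 0.07, 0, 0, 0, 0.0219, -1, 0.11, 0.14, 0, 0, 0, 0.0438, -1, 0.17, 0.215, 0, 0, 0, 0.0657, -1, 0.23, 0.29, 0, 0, 0, 0.0876, -1, 0.29, 0.365, 0, 0, 0, 0.1095, -1, 0.35, 0.44, 0, 0, 0, 0.1313, -1, 0.41, 0.52, 0, 0, 0, 0.1532, -1, 0.475, 0.6, 0, 0, 0, 0.1751, -1, 0.535, 0.675, 0, 0, 0, 0.197, -1, 0.5693, 0.7213, 0, 0, 0, 0.2189, -1]'

```text
time: 25.05
tool_pos: [469.8, 304.8, 84.1]
tcp_rot: [-180.0, -0.0, 93.1]
ft_force: [0.2, 0.4, -0.9]
finger_gap: 11.7
grip_force: 39.5
```

```bash
python3 - <<'E'
from m import *
a=grab('top',2); b=grab('side',2); cv2.imwrite('t5.png',a); cv2.imwrite('s5.png',b)
s=sense(); print(s['tool_pos'].round(1),s['tcp_rot'].round(1),s['finger_gap'],s['ft_force'].round(1))
big=lambda im,x0,x1,y0,y1,k: cv2.resize(im[y0:y1,x0:x1],None,fx=k,fy=k,interpolation=cv2.INTER_CUBIC)
cv2.imwrite('pics/f5.png',np.hstack([big(a,150,250,176,306,4),big(b,330,430,230,360,4)]))
E
```

```text
[470.9 303.4  84. ] [180.    0.   93.5] 12.239400868410641 [ 0.7 -0.4 -0.4]
```

View pics/f5.png

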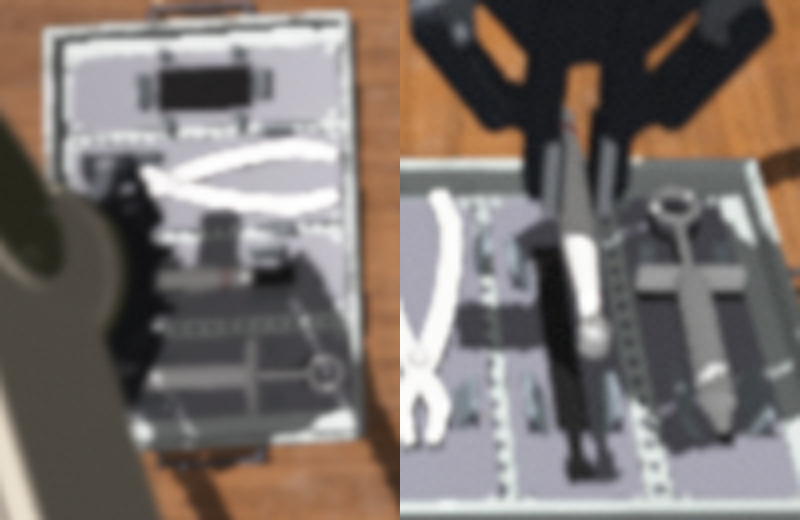

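```bash
python3 - <<'E'
from m import *
print('rear tri',tri([[213,245.3]],[[371.5,257]]).round(1),'rear at z86',toz('top',[[213,245.3]],86))
b=cv2.imread('s5.png')
print('head',toz('side',[[378.5,318.7]],86))
for x in blobs(b,lambda h:(h[:,:,2]>190)&(h[:,:,1]<70),(368,386,285,320),8): P=toz('side',x,86); print(len(x)//16,*desc(P))
print(proj('side',[[470.9,303.4,86],[467,372,86],[467,372,80],[467,372,92]]))
E
```

```text
rear tri [[469.9 254.9  87.2   2. ]] rear at z86 [[470.85299455 255.12773372]]
head [[466.81337935 382.50115398]]
14 [467.  371.9] ang 103.0 L -3.5 3.6 W -2.8 3.0
114 [468.1 343.7] ang 92.7 L -18.5 21.3 W -5.2 5.2
[[372.00039854 278.11065001]
 [377.8013739  312.73600958]
 [377.50694528 315.69792037]
 [378.09935155 309.73839614]]
```

>>> carry_out --increments '[-0.0075, 0, 0.03, 0, 0, 0, -1, -0.0075, 0, 0.08, 0, 0, 0, -1, -0.0075, 0, 0.12, 0, 0, 0, -1, -0.0075, 0, 0.15, 0, 0, 0, -1, -0.0075, 0, 0.165, 0, 0, 0, -1, -0.0075, 0, 0.172, 0, 0, 0, -1, -0.0075, 0, 0.176, 0, 0, 0, -1, -0.0075, 0, 0.1785, 0, 0, 0, -1, -0.0075, 0, 0.181, 0, 0, 0, -1, -0.0075, 0, 0.181, 0, 0, 0, -1]'

```text
time: 26.5
tool_pos: [471.1, 300.4, 11.8]
tcp_rot: [180.0, -0.0, 93.3]
ft_force: [0.3, -0.2, -0.3]
finger_gap: 11.8
grip_force: 39.5
```

>>> carry_out --increments '[0, 0, 0.001, 0, 0, 0, -1, 0, 0, 0.002, 0, 0, 0, -1, 0, 0, 0.003, 0, 0, 0, -1, 0, 0, 0.0035, 0, 0, 0, -1, 0, 0, 0.004, 0, 0, 0, -1, 0, 0, 0.004, 0, 0, 0, -1, 0, 0, 0.004, 0, 0, 0, -1, 0, 0, 0.004, 0, 0, 0, -1, 0, 0, 0.004, 0, 0, 0, -1, 0, 0, 0.004, 0, 0, 0, -1]'

```text
time: 27.75
tool_pos: [471.3, 300.4, 11.3]
tcp_rot: [180.0, -0.0, 93.3]
ft_force: [-4.8, -3.0, 11.6]
finger_gap: 12.0
grip_force: 40.8
```

>>> carry_out --increments '[0, 0, 0, 0, 0, 0, -0.55, 0, 0, 0, 0, 0, 0, -0.45, 0, 0, 0, 0, 0, 0, -0.35, 0, 0, 0, 0, 0, 0, -0.35, 0, 0, -0.02, 0, 0, 0, -0.35, 0, 0, -0.08, 0, 0, 0, -0.35, 0, 0, -0.16, 0, 0, 0, -0.35, 0, 0, -0.28, 0, 0, 0, -0.35, 0, 0, -0.35, 0, 0, 0, 0.18, 0, 0, -0.35, 0, 0, 0, 0.18]'

```text
time: 29.0
tool_pos: [473.1, 301.4, 154.1]
tcp_rot: [179.7, -0.2, 93.3]
ft_force: [0.7, 1.2, 0.1]
finger_gap: 50.6
grip_force: 0.0
```

```bash
python3 -c "
from go import *
plan((471,300.4,150,93.3),[(480.7,-9.5,90,20.2),(480.7,-9.5,4,20.2),(480.7,-9.5,84,20.2),(586.6,310.1,84,93.3)])"
```

```text
(480.7, -9.5, 90, 20.2) [np.float64(-0.7749), np.float64(-0.0204), np.float64(0.15), 0, 0, 0.2031]
(480.7, -9.5, 4, 20.2) [np.float64(0.0), np.float64(0.0), np.float64(0.215), 0, 0, -0.0]
(480.7, -9.5, 84, 20.2) [np.float64(0.0), np.float64(0.0), np.float64(-0.2), 0, 0, -0.0]
(586.6, 310.1, 84, 93.3) [np.float64(0.5244), np.float64(-0.6584), np.float64(-0.0), 0, 0, -0.2031]
```

>>> carry_out --increments '[-0.08, -0.002, 0, 0, 0, 0.021, 0.18, -0.16, -0.004, 0, 0, 0, 0.043, 0.18, -0.25, -0.006, 0.02, 0, 0, 0.065, 0.18, -0.34, -0.009, 0.04, 0, 0, 0.087, 0.18, -0.43, -0.011, 0.06, 0, 0, 0.11, 0.18, -0.52, -0.014, 0.08, 0, 0, 0.133, 0.18, -0.61, -0.016, 0.1, 0, 0, 0.156, 0.18, -0.7, -0.018, 0.12, 0, 0, 0.18, 0.18, -0.7749, -0.0204, 0.14, 0, 0, 0.2031, 0.18, -0.7749, -0.0204, 0.15, 0, 0, 0.2031, 0.18]'

```text
time: 30.25
tool_pos: [479.8, -11.1, 88.7]
tcp_rot: [-180.0, 0.1, 20.0]
ft_force: [-0.7, 0.2, 0.3]
finger_gap: 50.3
grip_force: 0.0
```

```bash
python3 - <<'E'
from m import *
a=grab('top',2); b=grab('side',2); cv2.imwrite('t6.png',a)
s=sense(); print(s['tool_pos'].round(1),s['tcp_rot'].round(1),s['finger_gap'])
big=lambda im,x0,x1,y0,y1,k: cv2.resize(im[y0:y1,x0:x1],None,fx=k,fy=k,interpolation=cv2.INTER_CUBIC)
cv2.imwrite('pics/f6.png',np.hstack([big(a,158,258,176,296,4),big(b,320,400,175,271,5)]))
E
```

```text
[480.5  -8.8  89.7] [-180.     0.    20.3] 50.48399642355147
```

View pics/f6.png

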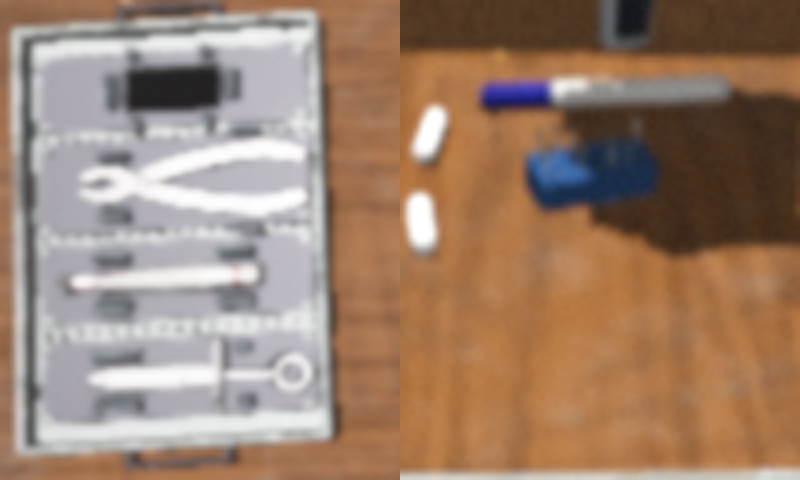

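The handpiece is in place on its outline, and the burs stand in the large block. Now the bur block.

>>> carry_out --increments '[0, 0, 0.05, 0, 0, 0, 0.18, 0, 0, 0.12, 0, 0, 0, 0.18, 0, 0, 0.18, 0, 0, 0, 0.18, 0, 0, 0.21, 0, 0, 0, 0.18, 0, 0, 0.215, 0, 0, 0, 0.18, 0, 0, 0.215, 0, 0, 0, -0.2, 0, 0, 0.215, 0, 0, 0, -1, 0, 0, 0.215, 0, 0, 0, -1, 0, 0, 0.215, 0, 0, 0, -1, 0, 0, 0.215, 0, 0, 0, -1]' --force 35

```text
time: 31.7
tool_pos: [481.9, -9.7, 5.2]
tcp_rot: [179.9, -0.1, 20.2]
ft_force: [-0.4, 0.2, 6.1]
finger_gap: 26.9
grip_force: 35.7
```

>>> carry_out --increments '[0, 0, -0.03, 0, 0, 0, -1, 0, 0, -0.07, 0, 0, 0, -1, 0, 0, -0.12, 0, 0, 0, -1, 0, 0, -0.17, 0, 0, 0, -1, 0, 0, -0.2, 0, 0, 0, -1, 0, 0, -0.2, 0, 0, 0, -1, 0, 0, -0.2, 0, 0, 0, -1, 0, 0, -0.2, 0, 0, 0, -1, 0, 0, -0.2, 0, 0, 0, -1, 0, 0, -0.2, 0, 0, 0, -1]'

```text
time: 32.95
tool_pos: [480.6, -9.6, 83.7]
tcp_rot: [-180.0, 0.0, 20.2]
ft_force: [0.2, 0.1, -1.5]
finger_gap: 26.9
grip_force: 34.9
```

>>> carry_out --increments '[0.05, -0.065, 0, 0, 0, -0.0203, -1, 0.1, -0.13, 0, 0, 0, -0.0406, -1, 0.155, -0.195, 0, 0, 0, -0.0609, -1, 0.21, -0.265, 0, 0, 0, -0.0812, -1, 0.265, -0.335, 0, 0, 0, -0.1015, -1, 0.32, -0.405, 0, 0, 0, -0.1219, -1, 0.375, -0.475, 0, 0, 0, -0.1422, -1, 0.435, -0.545, 0, 0, 0, -0.1625, -1, 0.49, -0.615, 0, 0, 0, -0.1828, -1, 0.5244, -0.6584, 0, 0, 0, -0.2031, -1]'

```text
time: 34.2
tool_pos: [586.9, 311.6, 83.6]
tcp_rot: [-180.0, -0.0, 93.6]
ft_force: [-0.2, 0.0, -0.5]
finger_gap: 27.0
grip_force: 34.9
```

```bash
python3 - <<'E'
from m import *
a=grab('top',2); b=grab('side',2); cv2.imwrite('t7.png',a); cv2.imwrite('s7.png',b)
s=sense(); print(s['tool_pos'].round(1),s['tcp_rot'].round(1),s['finger_gap'],s['ft_force'].round(1))
big=lambda im,x0,x1,y0,y1,k: cv2.resize(im[y0:y1,x0:x1],None,fx=k,fy=k,interpolation=cv2.INTER_CUBIC)
cv2.imwrite('pics/f7.png',np.hstack([big(a,150,250,156,286,4),big(b,250,350,220,350,4)]))
for x in blobs(b,blue,(250,350,220,330),8): P=toz('side',x,96); print('side',x.min(0),x.max(0),*desc(P))
for x in blobs(a,blue,(150,250,156,250),8): P=toz('top',x,96); print('top',x.min(0),x.max(0),*desc(P))
c=np.array([586.6,310.1]);u=np.array([-.0576,.998]);v=np.array([.998,.0576])
print(proj('side',[[*(c+i*29*u+j*14*v),z] for z in(80,96) for i,j in((1,1),(1,-1),(-1,-1),(-1,1))]).round(1).tolist())
E
```

```text
[586.4 309.8  83.4] [-180.     0.    93.2] 27.127034282750536 [-0.4  0.2 -1.2]
side [287.625 264.625] [305.375 295.625] [585.2 326.7] ang 97.4 L -37.9 29.4 W -13.4 13.0
side [271.375 240.875] [278.875 251.875] [629.  246.1] ang 96.5 L -16.1 13.5 W -7.2 5.5
top [187.875 187.125] [201.125 197.625] [588.1 296.4] ang 66.1 L -15.5 16.7 W -13.8 12.3
[[286.9, 295.3], [305.6, 295.2], [306.6, 268.8], [289.4, 268.9], [286.3, 287.6], [305.3, 287.4], [306.3, 261.2], [288.9, 261.4]]
```

View pics/f7.png

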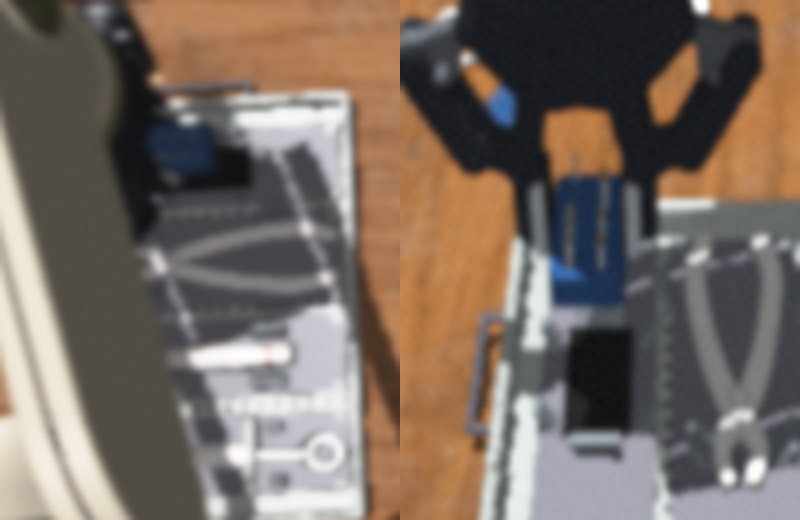

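>>> carry_out --increments '[0, 0, 0.03, 0, 0, 0, -1, 0, 0, 0.08, 0, 0, 0, -1, 0, 0, 0.12, 0, 0, 0, -1, 0, 0, 0.145, 0, 0, 0, -1, 0, 0, 0.16, 0, 0, 0, -1, 0, 0, 0.168, 0, 0, 0, -1, 0, 0, 0.174, 0, 0, 0, -1, 0, 0, 0.178, 0, 0, 0, -1, 0, 0, 0.181, 0, 0, 0, -1, 0, 0, 0.181, 0, 0, 0, -1]'

```text
time: 35.65
tool_pos: [586.8, 310.0, 11.7]
tcp_rot: [180.0, -0.0, 93.3]
ft_force: [-0.5, -0.6, -0.8]
finger_gap: 27.3
grip_force: 34.9
```

>>> carry_out --increments '[0, 0, 0.001, 0, 0, 0, -1, 0, 0, 0.002, 0, 0, 0, -1, 0, 0, 0.003, 0, 0, 0, -1, 0, 0, 0.0035, 0, 0, 0, -1, 0, 0, 0.004, 0, 0, 0, -1, 0, 0, 0.004, 0, 0, 0, -1, 0, 0, 0.004, 0, 0, 0, -1, 0, 0, 0.004, 0, 0, 0, -1, 0, 0, 0.004, 0, 0, 0, -1, 0, 0, 0.004, 0, 0, 0, -1]'

```text
time: 36.9
tool_pos: [586.9, 310.0, 11.3]
tcp_rot: [180.0, -0.0, 93.3]
ft_force: [-5.2, -2.1, 9.2]
finger_gap: 27.0
grip_force: 36.0
```

>>> carry_out --increments '[0, 0, 0, 0, 0, 0, -0.32, 0, 0, 0, 0, 0, 0, -0.26, 0, 0, 0, 0, 0, 0, -0.22, 0, 0, 0, 0, 0, 0, -0.22, 0, 0, -0.02, 0, 0, 0, -0.22, 0, 0, -0.06, 0, 0, 0, -0.22, 0, 0, -0.12, 0, 0, 0, -0.22, 0, 0, -0.22, 0, 0, 0, -0.22, 0, 0, -0.33, 0, 0, 0, -0.22, 0, 0, -0.36, 0, 0, 0, -0.22]'

```text
time: 38.15
tool_pos: [589.2, 311.0, 160.2]
tcp_rot: [179.6, -0.2, 93.3]
ft_force: [-0.4, 0.5, -0.2]
finger_gap: 33.2
grip_force: 0.0
```

>>> carry_out --increments '[-0.1, 0, 0, 0, 0, 0, 0, -0.2, 0, 0, 0, 0, 0, 0, -0.3, 0, 0, 0, 0, 0, 0, -0.4, 0, 0, 0, 0, 0, 0, -0.5, 0, 0, 0, 0, 0, 0, -0.6, 0, 0, 0, 0, 0, 0, -0.7, 0, 0, 0, 0, 0, 0, -0.75, 0, 0, 0, 0, 0, 0, -0.75, 0, 0, 0, 0, 0, 0, -0.75, 0, 0, 0, 0, 0, 0]'

```text
time: 39.4
tool_pos: [603.9, 11.6, 153.9]
tcp_rot: [-180.0, -0.0, 93.3]
ft_force: [-0.1, -0.1, -0.6]
finger_gap: 42.8
grip_force: 0.0
```

```bash
python3 - <<'E'
from m import *
a=grab('top',2); b=grab('side',2)
big=lambda im,x0,x1,y0,y1,k: cv2.resize(im[y0:y1,x0:x1],None,fx=k,fy=k,interpolation=cv2.INTER_CUBIC)
cv2.imwrite('pics/f8.png',np.hstack([big(a,158,248,176,296,4),big(b,265,375,260,380,4)]))
for x in blobs(a,blue,(150,250,180,215),20): print(*desc(toz('top',x,22)))
for x in blobs(b,blue,(280,330,280,340),20): print(x.min(0),x.max(0))
c=np.array([586.6,310.1]);u=np.array([-.0576,.998]);v=np.array([.998,.0576])
print(proj('side',[[*(c+29*u),6],[*(c-29*u),22]]).round(1))
E
```

```text
[586.2 306.9] ang 92.6 L -28.3 29.6 W -14.7 13.4
[289.875 295.125] [307.625 326.875]
[[298.4 328.4]
 [299.5 294.5]]
```

View pics/f8.png

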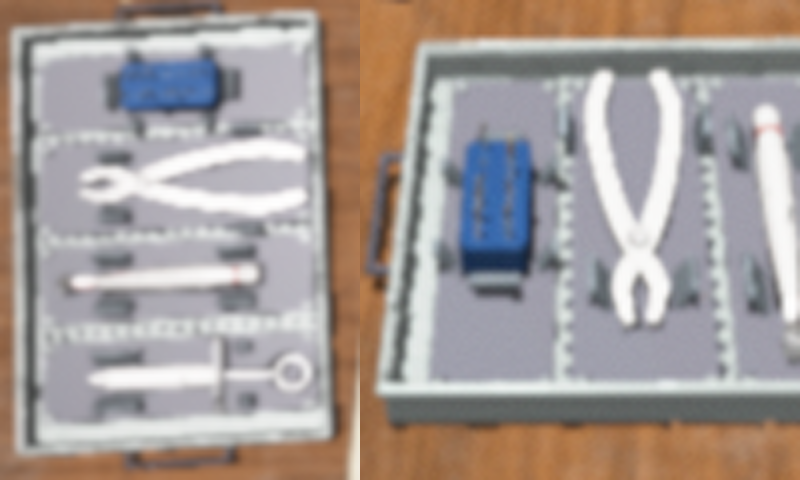

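All four are seated: the bur block stands upright in its pocket, forceps, handpiece and syringe lie on their outlines, and the gripper is clear.

```bash
python3 -c "
from bench import order
print(order.hand_in())"
```

```text
the job is handed in; nothing more can be done
None
```

The job is handed in at about 40 s on the robot clock: the forceps, syringe, handpiece and bur block are each set down in their own holder, the block upright, and I left the scissors and felt pen alone; no verdict came back.

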